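# Fit the lime cone on the citrus press

## Task

Fit the smaller of the two reamer cones (the one for limes) on the citrus press: carry it over the drive spindle, turn it until its socket meshes with the spindle's splines, and slide it fully home onto the spindle's collar. The press is unplugged; check the fit by pushing the cone straight down against the spindle's spring as far as it goes, and finish while still holding it pushed down, without letting go. Leave the large cone, the glass, the jigger, the tin, the bottle, the limes and the coasters where they stand.

Things in the scene. Friction and masses are not known exactly. Their poses are not given: they have to be found in the camera images.
- small_cone_mid (a point): centre of the small reamer cone (white plastic, loose, upright on the counter, 70 to 130 g), on its axis, 32 mm above its underside; z up. 64 mm tall: a smooth cylindrical skirt 48 mm wide up to 34 mm (grip here from above), then a ribbed dome. Its four long ribs, running to the tip, point along +x, -x, +y, -y; four short ribs lie between
- small_cone_socket (a point): centre of the socket's mouth in the small cone's underside, axes as the cone's: round, 30 mm wide, 32 mm deep, with four ribs inside, each 7.5 mm wide, reaching in to 8.5 mm from the axis, from 3 to 20 mm above the underside. The gaps between them, where the splines go, point along the cone's +x, -x, +y, -y, below the long ribs of the dome
- spindle_seat (a point): steel drive spindle of the citrus press: centre of the top of its collar (38 mm wide), on which the cone's underside rests when home; on the axis of the open juice bowl, 150 mm above the counter. z up; four splines, each 3 mm wide, 18 mm tall with roof-shaped ends, reaching 12 mm from the axis, point along +x, -x, +y, -y. A stiff gear motor lets it turn only above 0.1 N m
- spindle_nose (a point): top of the spindle, 30 mm above the collar, axes as the spindle's: a round nose 11 mm thick that goes on above the splines and tapers to 4 mm over its last 10 mm. A cone that does not mesh rests on the splines 15 mm above home; it meshes within about 10 degrees of line and 2 mm of the axis, at any of the four quarter turns
- start_switch (a joint): how far the spindle, with its collar, is pushed down against its spring, m: 0 free, 0.006 at the stop; it starts to sink at about 5 N and reaches the stop at about 11 N. It springs back when let go
- juicer: citrus press, fixed to the counter: steel motor base 150 mm wide, on it an open steel juice bowl 172 mm wide at its rim, which is 166 mm above the counter; strainer plate at 128 mm; spout to its +y side reaching 132 mm from the axis, 110 to 138 mm above the counter. Origin on the axis at counter height, z up
- large_cone_mid (a point): centre of the large reamer cone (same shape and material, 68 mm in diameter, 84 mm tall, point 42 mm above its underside), standing on the counter; not to be used or moved
- glass: drinking glass under the spout, 72 mm wide, 88 mm tall; origin at the centre of its underside; leave it
- jigger: steel hourglass-shaped measure, 43 mm wide, 76 mm tall; origin at the centre of its underside; leave it
- shaker: steel shaker tin, 88 mm wide, 165 mm tall; origin at the centre of its underside; leave it
- syrup: brown glass bottle, 68 mm wide, 215 mm tall; origin at the centre of its underside; leave it
- lime_bowl: white bowl with limes, 136 mm wide, 80 mm tall with the limes; origin at the centre of its underside; leave it
- coasters: stack of round cork coasters, 94 mm wide, 20 mm tall; origin at the centre of its underside; leave it
Not all that is in view belongs to the job. What is shaped like the part that bears small_cone_mid but blue is not meant.

How it is judged:
On the way, in this order (a step that is already met when the one before it is completed fails the run):
1. the small cone is lifted clear of the counter in the gripper (height (world z) of small_cone_mid above 0.1 m and contact force between the fingers and small_cone above 0.5 N), for 0.1 s.
2. the small cone meshes with the splines and is fully home on the spindle's collar (z of small_cone_mid in the frame of spindle_seat between 0.029 and 0.0345 m and horizontal distance between small_cone_mid and spindle_seat below 0.004 m and angle between the z axis of small_cone_mid and the z axis of spindle_seat, either way round below 0.08 rad), for 0.1 s.
At the end, for the whole second after the job is handed in: The small cone is home on the spindle (underside within 2.5 mm of the collar, 4 mm of its axis, 0.08 rad of upright), held by the fingers (over 2 N) with the spindle pushed down more than 4.5 of its 6 mm; the other things are within 20 mm of where they stood (all of step 2 and value of joint start_switch above 0.0045 m and contact force between the fingers and small_cone above 2 N and distance of each of large_cone_mid, glass, jigger, shaker, syrup, lime_bowl, coasters from where it was at the start of the episode below 0.02 m); the arm keeps its last pose, push and grip.
It fails at once if the large cone is moved more than 20 mm or tipped (distance of large_cone_mid from where it was at the start of the episode above 0.02 m or angle between large_cone_mid's own z axis and vertical above 0.35 rad).
It fails at once if the glass, jigger, tin, bottle, limes or coasters are moved more than 20 mm or tipped (distance of any of glass, jigger, shaker, syrup, lime_bowl, coasters from where it was at the start of the episode above 0.02 m or angle between any of glass, jigger, shaker, syrup, lime_bowl, coasters's own z axis and vertical above 0.35 rad).
It also fails if it takes over 45 s, if anything falls off the work surface, if the arm or the gripper's body presses on something with over 40 N, if the wrist force passes 120 N, or if a joint passes its speed limit or range.

## Robot

A 7-joint arm with a two-finger parallel gripper is mounted at the origin on the work surface. World frame = base frame: x ahead of the robot, y to its left, z up, the work surface at z = 0. Lengths are in m, angles in rad, forces in N, time in s.
With the tool pointing down it reaches from about 0.425 to 0.925 m from the base axis. Payload 6.8 kg.
Tool frame: the origin (TCP) lies at the very end of the fingers, on their centre line; the grasp point (between the pads) lies 19 mm behind it (r.tcp_to_grasp is the distance from the TCP to the grasp point, in m); z points along the fingers, y is the line along which they close (so a half turn about z gives the same grasp; the last joint's range is limited). The gripper opens to 85 mm and grips with 20 to 120 N. Pads are 22 mm wide; open, the fingers measure 114 mm over their backs; the gripper's body (76 mm by 85 mm) begins 54 mm behind the grasp point. The pads swing forward as they close: fully open they stand 13 mm farther back than shut.
Start: joints at [-1.246, 0.477, 0.022, 1.555, -0.011, 1.109, -0.083], TCP at [0.283, 0.613, 0.231] pointing down, gripper open.
Joint ranges: [-2.96, 2.96], [-0.34, 2.1], [-1.41, 1.46], [0.24, 2.44], [-1.37, 4.51], [0.17, 1.92], [-2.96, 2.96]. Speed limits (rad/s): [2.39, 2.39, 3.14, 3.14, 3.14, 3.14, 3.14].

## Interface

Orientations are given as a rotation vector (axis times angle).
In Python, from bench import r gives the robot as it stands.
- The arm moves only by the tool step_arm, never from a script. Its argument "moves" is a list of rows, each a list of 7 numbers: the shift along the tool's x, y, z in mm, then the turn, a rotation vector about the tool's x, y, z in rad, then the finger opening in mm, from 0 to 85.4. A call has 1 to 8 rows; each row is the pose to reach, as a shift and turn from the pose commanded when the call began, along the tool's axes at that moment; what a row does not reach only later rows make up. A row lasts 1/10 s, in which the tool goes at most 50 mm and 8.59 degrees, less where a joint would pass 70% of its speed; a pose out of reach is approached as far as the arm can. A call with a gripper value outside its range is refused whole. The fingers move at their own pace and stop on an object; "grip_force" is the grip in N (left out, the last holds). Time passes only in rows, so rows that repeat a pose let the fingers close. It gives the time, the measured TCP pose, the force, the opening and the grip force at its end, in the units of the state.
- r.get_obs(): the state, without advancing time (a new reading comes with each control period).
- r.grab_frame(name): name is "side" or "top" or "wrist"; returns a dict with "image" (420x560x3 uint8, red, green, blue), "depth" (420x560 float32, m along the optical axis (not along the pixel's ray), 0 where there is no reading), "mtx" (3x3 intrinsics, pixels), "rvec" (rotation vector, rad) and "tvec" (3), from world to camera coordinates, as OpenCV has them. Camera axes: x right, y down, z forward; pixel columns grow to the right and rows downward; lengths in m; the calibration is good to about 2 mm. A picture is of the moment at which its call begins.
- r.hand_in(): hands the job in; it is judged then, once.
The state is a dict: "clock": time; "joints": joint angles; "qvel": joint speeds; "tau": joint torques, N m; "tcp_pos": TCP position; "orientation": TCP orientation; "contact_force": force on the tool from outside, world axes, zero at the start; "moment": the same for the moment, N m; "grip_width": finger opening in m; "gripper_force": force on a finger pad.
Only numpy, scipy, OpenCV 4.12 (cv2) and the standard library are available. Lean on these libraries where they do the work, as an engineer would, in place of code of your own. Each camera call takes 0.05 s, during which the arm holds its last target. There are 200 camera calls.

## Working session

There is one attempt and no reset: what is moved stays moved. The work goes in short steps, Python scripts to look and compute and a tool call to move; the robot and the scene stay as the last step left them, time stands still between calls to the robot, and variables do not carry over. Pictures are saved under pics/ and viewed, at most 10 in all, crops included, and the job is handed in when it is done.

Besides the shell and the picture viewer there is one more tool, called after "Request:" by a JSON object that holds its "method" and its "body", one argument or row to a line. step_arm: Moves the arm, as the interface text tells. Its arguments: {"type":"object","properties":{"moves":{"type":"array","items":{"type":"array","items":{"type":"number"}}},"grip_force":{"type":"number"}},"required":["moves"]}

```bash
mkdir -p pics; cat > h.py <<'E'
import numpy as np, cv2
from bench import r
def grab(n,save=None):
    f=r.grab_frame(n)
    if save: cv2.imwrite(f'pics/{save}.png',f['image'][:,:,::-1])
    R,_=cv2.Rodrigues(np.array(f['rvec'],float)); t=np.array(f['tvec'],float).ravel()
    K=np.array(f['mtx']); d=f['depth']
    v,u=np.mgrid[:d.shape[0],:d.shape[1]]
    pc=np.stack([(u-K[0,2])/K[0,0]*d,(v-K[1,2])/K[1,1]*d,d],-1)
    f['P']=(pc-t)@R; f['P'][d<=0]=np.nan; f['R']=R;f['t']=t;f['K']=K
    f['C']=-R.T@t
    return f
def pix(f,p):
    return cv2.projectPoints(np.array(p,float).reshape(-1,3),f['rvec'],np.array(f['tvec'],float),f['K'],None)[0][:,0]
def onz(f,u,v,z):
    d=f['R'].T@np.linalg.solve(f['K'],[u,v,1.]); return f['C']+d*(z-f['C'][2])/d[2]
E
python3 - <<'E'
from h import *
for n in['top','side']:
    f=grab(n,n+'0'); print(n,f['C'],f['K'][0])
    np.savez(f'{n}0.npz',P=f['P'],im=f['image'])
print(r.get_obs())
E
```

```text
top [0.47565029 0.02493888 1.0115605 ] [384.53635899   0.         279.55256563]
side [0.54127731 0.79088231 0.79803967] [411.62842042   0.         271.17888045]
{'clock': 0.1, 'joints': array([-1.24608939,  0.47771896,  0.02236694,  1.55632836, -0.01150024,
        1.10930732, -0.08303689]), 'qvel': array([-1.70614167e-05, -7.34764291e-04,  5.72280501e-04, -3.10561893e-03,
       -1.05729151e-04, -8.77297884e-04, -1.00287268e-03]), 'tau': array([ 3.55201875e-03, -5.97759748e+01,  1.61334917e+00, -2.81951594e+01,
        1.27780822e-02,  5.04517448e-03,  2.62159438e-05]), 'tcp_pos': array([0.28291197, 0.61227336, 0.23043262]), 'orientation': array([-6.74414854e-01, -3.06811993e+00,  2.54159137e-03]), 'contact_force': array([-0.17535936, -0.11110175, -0.30556717]), 'moment': array([ 0.03927961,  0.03815855, -0.02154126]), 'gripper_force': 0.0, 'grip_width': 0.08528119982416943}
```

View pics/top0.png

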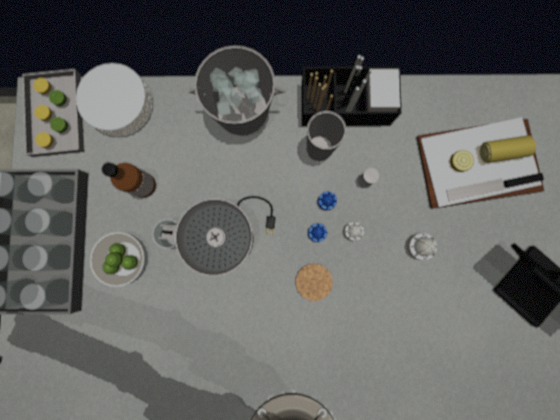

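View pics/side0.png

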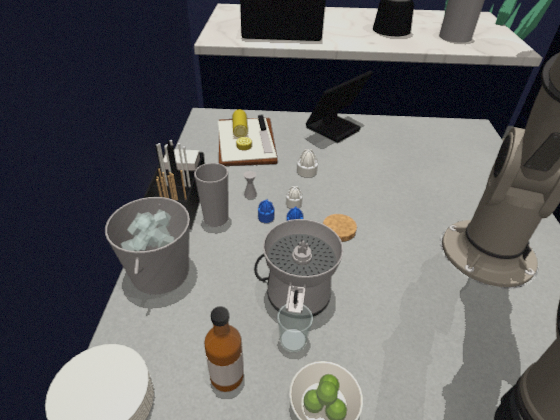

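The top view shows the small white cone at (354,231), the large one at (423,246), the blue decoys at (317,233) and (327,201), and the press spindle at (215,237). The side view agrees.

```bash
python3 - <<'E'
from h import *
z=np.load('top0.npz');P=z['P'];im=z['im']
def box(u,v,w): return P[v-w:v+w+1,u-w:u+w+1].reshape(-1,3)
for nm,(u,v) in dict(small=(354,231),blue1=(317,233),blue2=(327,201)).items():
    b=box(u,v,16); s=b[(b[:,2]>.012)]; c,rad=cv2.minEnclosingCircle(s[:,:2].astype(np.float32)); 
    s2=b[(b[:,2]>.028)&(b[:,2]<.04)]; print(nm,c,rad,np.nanmax(b[:,2]),cv2.minEnclosingCircle(s2[:,:2].astype(np.float32)))
b=box(215,237,45); s=b[(b[:,2]>.158)&(b[:,2]<.172)]
rim=s[np.linalg.norm(s[:,:2]-np.nanmedian(b[:,:2],0),axis=1)>.06]
A=np.c_[2*rim[:,:2],np.ones(len(rim))];q=np.linalg.lstsq(A,(rim[:,:2]**2).sum(1),rcond=None)[0];print('rim',q[:2],np.sqrt(q[2]+q[0]**2+q[1]**2))
for zlo in(.14,.155,.172):
    c=box(215,237,12);c=c[c[:,2]>zlo];print(zlo,len(c),c.mean(0),c[:,2].max())
a=cv2.resize(im[205:270,183:248],(400,400),interpolation=cv2.INTER_CUBIC);b=cv2.resize(im[211:251,334:374],(400,400),interpolation=cv2.INTER_CUBIC)
cv2.imwrite('pics/c1.png',np.hstack([a,b])[:,:,::-1])
E
```

```text
small (0.5207579135894775, -0.1598585695028305) 0.02409307286143303 0.06734135263006297 ((0.5205506682395935, -0.15989084541797638), 0.023903150111436844)
blue1 (0.5172778964042664, -0.06692333519458771) 0.023895559832453728 0.06972963965885001 ((0.5172719955444336, -0.06709829717874527), 0.02382994256913662)
blue2 (0.5989029407501221, -0.0930793285369873) 0.023643357679247856 0.07072605700168884 ((0.5989605784416199, -0.09314471483230591), 0.023531252518296242)
rim [0.50303377 0.17376709] 0.08320547960716901
0.14 237 [0.50266092 0.1725589  0.15380751] 0.18231909853529735
0.155 46 [0.50273619 0.17302717 0.16934164] 0.18231909853529735
0.172 16 [0.50295392 0.17358177 0.17657934] 0.18231909853529735
```

View pics/c1.png

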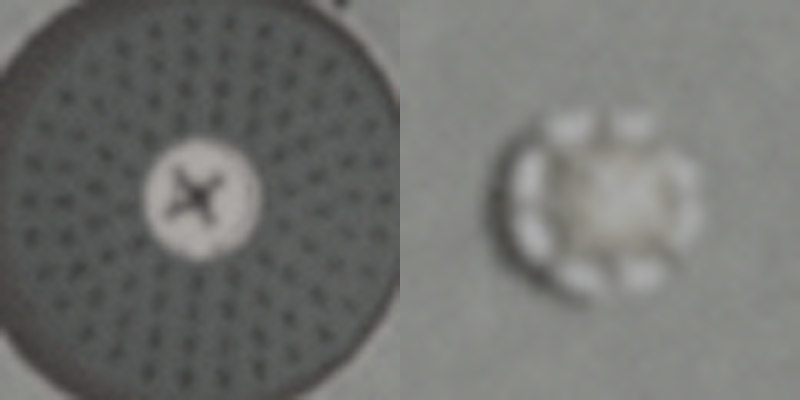

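```bash
cat >> h.py <<'E'
from scipy.spatial.transform import Rotation as Ro
def tool():
    o=r.get_obs(); return o,np.array(o['tcp_pos']),Ro.from_rotvec(o['orientation'])
def yaw(R): # heading of tool y axis, deg
    y=R.as_matrix()[:,1]; return np.degrees(np.arctan2(y[1],y[0]))
def rel(p,yawdeg=None):
    """shift (mm) and turn (rad) in tool axes to reach tcp p, tool straight down, tool y at yawdeg"""
    o,t,R=tool(); a=np.radians(yaw(R) if yawdeg is None else yawdeg)
    y=np.array([np.cos(a),np.sin(a),0]);z=np.array([0,0,-1.]);x=np.cross(y,z)
    G=Ro.from_matrix(np.c_[x,y,z])
    return np.round(R.inv().apply(np.array(p)-t)*1000,1),np.round((R.inv()*G).as_rotvec(),4)
E
python3 - <<'E'
from h import *
o,t,R=tool();print(R.as_matrix().round(3),yaw(R))
f=grab('wrist');print(R.inv().apply(f['C']-t),R.as_matrix().T@f['R'].T, f['K'])
print(rel([.503,.1737,.36]))
E
```

```text
[[-0.908  0.419 -0.001]
 [ 0.419  0.908 -0.002]
 [-0.    -0.002 -1.   ]] 65.2055183749843
[ 0.08026349 -0.00057018 -0.14329096] [[ 6.91513452e-04 -9.49528724e-01 -3.13679333e-01]
 [ 9.99999661e-01  7.97072981e-04 -2.08271529e-04]
 [ 4.47785120e-04 -3.13679082e-01  9.49528953e-01]] [[355.65920147   0.         281.82030882]
 [  0.         355.65920147 212.9372723 ]
 [  0.           0.           1.        ]]
(array([-383.8, -306.1, -129. ]), array([-0.0014,  0.0001,  0.    ]))
```

Request:
{"method": "step_arm", "body": {
  "moves": [
    [0,0,-50,0,0,0,85],
    [-60,-48,-69,0,0,0,85],
    [-384,-306,-69,0,0,0,85],
    [-384,-306,-69,0,0,0,85],
    [-384,-306,-69,0,0,0,85],
    [-384,-306,-69,0,0,0,85],
    [-384,-306,-69,0,0,0,85],
    [-384,-306,-69,0,0,0,85]
  ]
}}

```text
clock: 0.95
tcp_pos: [0.4398, 0.2992, 0.298]
orientation: [-0.674, -3.068, -0.0]
contact_force: [0.9, 1.0, 0.4]
grip_width: 0.085
gripper_force: 0.0
```

Request:
{"method": "step_arm", "body": {
  "moves": [
    [-133,-106,0,0,0,0,85],
    [-133,-106,0,0,0,0,85],
    [-133,-106,0,0,0,0,85],
    [-133,-106,0,0,0,0,85],
    [-133,-106,0,0,0,0,85]
  ]
}}

```text
clock: 1.45
tcp_pos: [0.5169, 0.1449, 0.298]
orientation: [0.685, 3.065, -0.002]
contact_force: [0.5, 0.6, 0.2]
grip_width: 0.085
gripper_force: 0.0
```

```bash
python3 - <<'E'
from h import *
print(rel([.503,.1737,.30]))
f=grab('wrist','w1');o,t,R=tool();print(t,yaw(R),o['contact_force']);print(pix(f,[[.503,.1737,.18],[.503,.1737,.15]]))
np.savez('w1.npz',**{k:f[k] for k in('P','image','rvec','tvec','K','R','C')})
E
```

```text
(array([24.9, 20.1, -2. ]), array([-0.001 ,  0.0009,  0.    ]))
[0.51597289 0.14773125 0.29786418] 64.99813593484159 [-0.32005125  1.02939388 -0.6551258 ]
[[309.75479667 173.44810254]
 [307.10056028 165.85468827]]
```

View pics/w1.png

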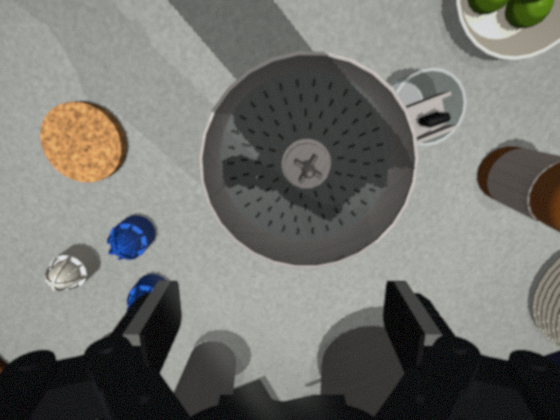

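```bash
cat >> h.py <<'E'
def rect(f,c,z,half,n=400):
    """rectified metric view of plane z: image right=+x, up=+y"""
    w=np.array([[c[0]-half,c[1]+half,z],[c[0]+half,c[1]+half,z],[c[0]+half,c[1]-half,z],[c[0]-half,c[1]-half,z]])
    s=pix(f,w).astype(np.float32); d=np.float32([[0,0],[n,0],[n,n],[0,n]])
    return cv2.warpPerspective(f['image'],cv2.getPerspectiveTransform(s,d),(n,n),flags=cv2.INTER_CUBIC)[:,:,::-1]
E
python3 - <<'E'
from h import *
f=dict(np.load('w1.npz'))
a=rect(f,(.503,.1737),.168,.025);b=rect(f,(.503,.1737),.15,.025)
a=cv2.convertScaleAbs(a,alpha=1.5);b=cv2.convertScaleAbs(b,alpha=1.5)
cv2.imwrite('pics/c2.png',np.hstack([a,b]))
print(rel([.53,-.15,.19],0))
print(rel([.525,-.150,.20]))
E
```

```text
(array([-138.6, -263.9,  107.9]), array([-4.0000e-04,  0.0000e+00,  1.1344e+00]))
(array([-134. , -266. ,   97.9]), array([-0.0004, -0.0002, -0.    ]))
```

View pics/c2.png

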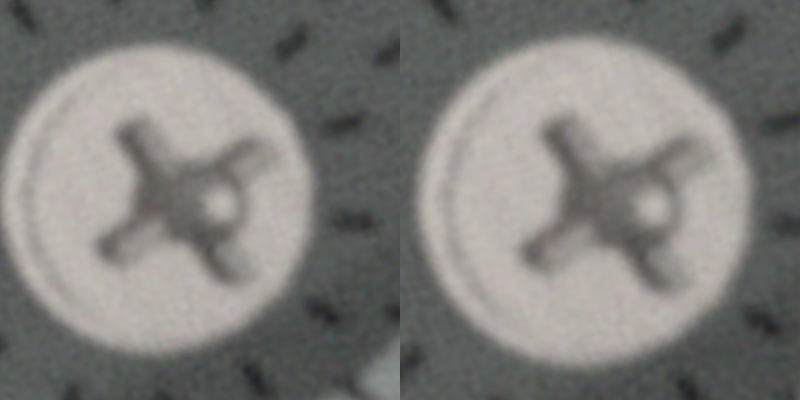

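Request:
{"method": "step_arm", "body": {
  "moves": [
    [-134,-266,138,0,0,0.12,85],
    [-134,-266,138,0,0,0.24,85],
    [-134,-266,138,0,0,0.36,85],
    [-134,-266,138,0,0,0.48,85],
    [-134,-266,138,0,0,0.52,85],
    [-134,-266,138,0,0,0.52,85],
    [-134,-266,138,0,0,0.52,85],
    [-134,-266,138,0,0,0.52,85]
  ]
}}

```text
clock: 2.3
tcp_pos: [0.5243, -0.1508, 0.1582]
orientation: [-1.445, -2.787, 0.004]
contact_force: [-0.2, -0.8, -0.0]
grip_width: 0.0851
gripper_force: 0.0
```

```bash
python3 - <<'E'
from h import *
f=grab('wrist','w2');o,t,R=tool();print(t,yaw(R))
np.savez('w2.npz',**{k:f[k] for k in('P','image','rvec','tvec','K','R','C')})
b=f['P'].reshape(-1,3);b=b[np.linalg.norm(b[:,:2]-[.5205,-.1599],axis=1)<.035]
for lo,hi in((.005,.02),(.015,.03),(.03,.036),(.055,.07)):
    s=b[(b[:,2]>lo)&(b[:,2]<hi)];print(lo,len(s),cv2.minEnclosingCircle(s[:,:2].astype(np.float32)),b[:,2].max())
cv2.imwrite('pics/c3.png',np.hstack([rect(f,(.5205,-.16),.034,.03),rect(f,(.5205,-.16),.05,.03)]))
E
```

```text
[ 0.52515836 -0.14824975  0.15901317] 35.33663438967665
0.005 187 ((0.5163304805755615, -0.15540751814842224), 0.02287374995648861) 0.2466485536288653
0.015 197 ((0.516308069229126, -0.1545894891023636), 0.022515036165714264) 0.2466485536288653
0.03 847 ((0.5204906463623047, -0.16099362075328827), 0.02404203824698925) 0.2466485536288653
0.055 878 ((0.5203244686126709, -0.16084693372249603), 0.016643963754177094) 0.2466485536288653
```

View pics/c3.png

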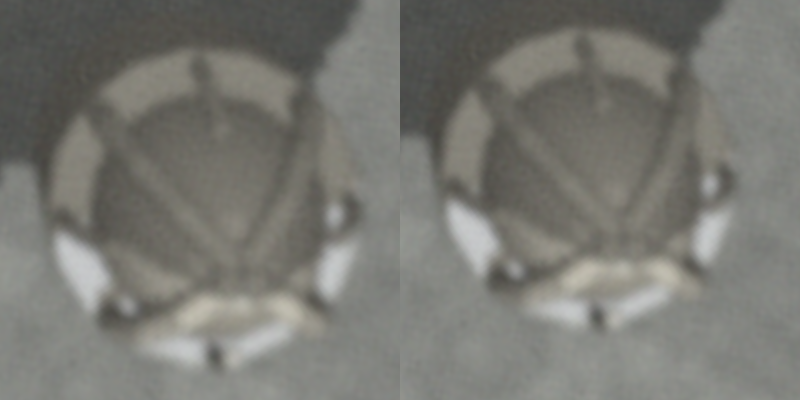

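```bash
python3 - <<'E'
from h import *
print(rel([.5205,-.1608,.004],35),r.get_obs()['qvel'].round(3))
E
```

```text
(array([ -7.8, -10.8, 155. ]), array([-0.0016, -0.0016,  0.0059])) [-0.04  -0.025 -0.032 -0.012 -0.003  0.009 -0.015]
```

Request:
{"method": "step_arm", "body": {
  "moves": [
    [-8,-11,0,-0.0016,-0.0016,0,85],
    [-8,-11,45,-0.0016,-0.0016,0,85],
    [-8,-11,75,-0.0016,-0.0016,0,85],
    [-8,-11,75,-0.0016,-0.0016,0,85],
    [-8,-11,75,-0.0016,-0.0016,0,85]
  ]
}}

```text
clock: 2.85
tcp_pos: [0.5218, -0.1604, 0.0858]
orientation: [1.437, 2.791, 0.002]
contact_force: [1.3, 0.2, 0.6]
grip_width: 0.085
gripper_force: 0.0
```

```bash
python3 - <<'E'
from h import *
print(rel([.5205,-.1608,.004],35),r.get_obs()['tcp_pos'])
E
```

```text
(array([ 0.6, -1.5, 81.8]), array([0.002 , 0.0014, 0.0088])) [ 0.52184952 -0.16043615  0.08581554]
```

Request:
{"method": "step_arm", "body": {
  "moves": [
    [1,-1,40,0.001,0.001,0.005,85],
    [1,-1,70,0.001,0.001,0.005,85],
    [1,-1,80,0.001,0.001,0.005,85],
    [1,-1,80,0.001,0.001,0.005,85],
    [1,-1,80,0.001,0.001,0.005,85]
  ]
}}

```text
clock: 3.35
tcp_pos: [0.5217, -0.1614, 0.0069]
orientation: [1.446, 2.785, 0.002]
contact_force: [0.6, -0.8, 0.8]
grip_width: 0.0847
gripper_force: 0.0
```

Request:
{"method": "step_arm", "body": {
  "moves": [
    [0,0,0,0,0,0,40],
    [0,0,0,0,0,0,40],
    [0,0,0,0,0,0,40],
    [0,0,0,0,0,0,40],
    [0,0,0,0,0,0,40],
    [0,0,0,0,0,0,40]
  ],
  "grip_force": 40
}}

```text
clock: 3.95
tcp_pos: [0.521, -0.1612, 0.0062]
orientation: [1.447, 2.786, 0.002]
contact_force: [-1.6, 2.1, 9.5]
grip_width: 0.0469
gripper_force: 40.1
```

Request:
{"method": "step_arm", "body": {
  "moves": [
    [0,0,-10,0,0,0,40],
    [0,0,-50,0,0,0,40],
    [0,0,-100,0,0,0,40],
    [0,0,-150,0,0,0,40],
    [0,0,-200,0,0,0,40],
    [0,0,-240,0,0,0,40],
    [0,0,-240,0,0,0,40],
    [0,0,-240,0,0,0,40]
  ],
  "grip_force": 50
}}

```text
clock: 4.75
tcp_pos: [0.52, -0.161, 0.246]
orientation: [1.447, 2.786, 0.002]
contact_force: [-0.1, 0.3, -2.3]
grip_width: 0.0463
gripper_force: 51.9
```

```bash
python3 - <<'E'
from h import *
o,t,R=tool();print(t,yaw(R),o['grip_width'],o['contact_force'])
f=grab('wrist','w3');f2=grab('side','s3')
b=f2['P'].reshape(-1,3);m=(np.linalg.norm(b[:,:2]-t[:2],axis=1)<.03)&(b[:,2]<t[2]+.05)
b=b[m];print(b[:,2].min(),len(b))
print(rel([.503,.1737,.246],22.5))
p=pix(f2,t)[0].astype(int);a=f2['image'][p[1]-60:p[1]+40,p[0]-50:p[0]+50]
a=cv2.resize(a,(400,400),interpolation=cv2.INTER_CUBIC);w=cv2.resize(f['image'],(400,400))
cv2.imwrite('pics/c4.png',np.hstack([a,w])[:,:,::-1])
E
```

```text
[ 0.51999791 -0.1610161   0.24596626] 35.11951221203825 0.04626198873092308 [-0.13866162  0.29085975 -2.31273658]
-0.0020863791011538108 561
(array([282.6, 179.4,  -2.1]), array([-0.0013, -0.0012,  0.2204]))
```

View pics/c4.png

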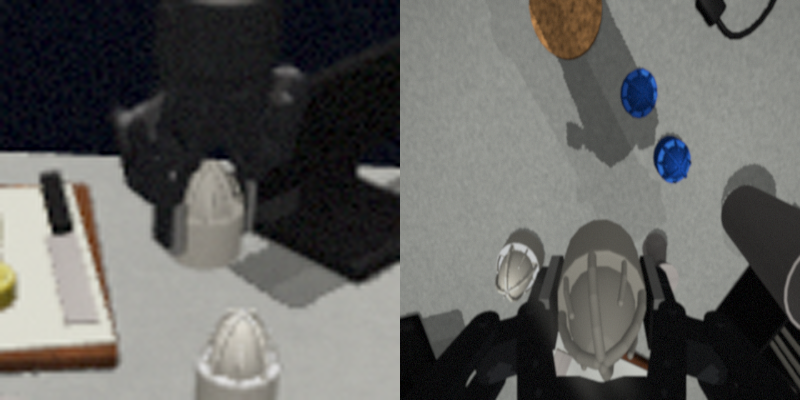

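```bash
python3 - <<'E'
from h import *
print(rel([.480,.229,.246],22.6))
E
```

```text
(array([341. , 192.4,  -2. ]), array([-0.0013, -0.0012,  0.2186]))
```

Request:
{"method": "step_arm", "body": {
  "moves": [
    [42,24,-2,-0.001,-0.001,0.05,40],
    [85,48,-2,-0.001,-0.001,0.1,40],
    [128,72,-2,-0.001,-0.001,0.15,40],
    [170,96,-2,-0.001,-0.001,0.219,40],
    [213,120,-2,-0.001,-0.001,0.219,40],
    [256,144,-2,-0.001,-0.001,0.219,40],
    [298,168,-2,-0.001,-0.001,0.219,40],
    [341,192,-2,-0.001,-0.001,0.219,40]
  ]
}}

```text
clock: 5.65
tcp_pos: [0.4794, 0.2295, 0.2451]
orientation: [1.744, 2.612, -0.004]
contact_force: [1.2, 0.2, -1.2]
grip_width: 0.0463
gripper_force: 51.9
```

Request:
{"method": "step_arm", "body": {
  "moves": [
    [0,0,0,0,0,0,40],
    [0,0,0,0,0,0,40],
    [0,0,0,0,0,0,40]
  ]
}}

```text
clock: 5.95
tcp_pos: [0.4805, 0.2266, 0.2457]
orientation: [1.745, 2.61, -0.003]
contact_force: [0.4, -0.0, -1.0]
grip_width: 0.0465
gripper_force: 51.9
```

```bash
python3 - <<'E'
from h import *
f=grab('wrist','w4');o,t,R=tool();print(t,yaw(R),o['contact_force'])
np.savez('w4.npz',**{k:f[k] for k in('P','image','rvec','tvec','K','R','C')})
a=cv2.convertScaleAbs(rect(f,(.503,.1737),.168,.025),alpha=1.5)
zs=t[2]-.006+.034
b=rect(f,t[:2],zs,.035)
# cone in hand: points near skirt-top height, in tool coordinates
q=(f['P'].reshape(-1,3)-t); c=f['image'].reshape(-1,3).astype(int)
m=(np.linalg.norm(q[:,:2],axis=1)<.03)&(abs(q[:,2]-.024)<.006)&(c.min(1)>70)
print('skirt',cv2.minEnclosingCircle(q[m][:,:2].astype(np.float32)),m.sum())
x,y,w,h=150,40,260,260
cv2.imwrite('pics/c5.png',np.hstack([a,b]))
E
```

```text
[0.48079618 0.22635213 0.24603715] 22.431109027747784 [ 0.3251837  -0.91975371 -0.59172544]
skirt ((-0.0023529911413788795, 0.005664653144776821), 0.02836347185075283) 3733
```

View pics/c5.png

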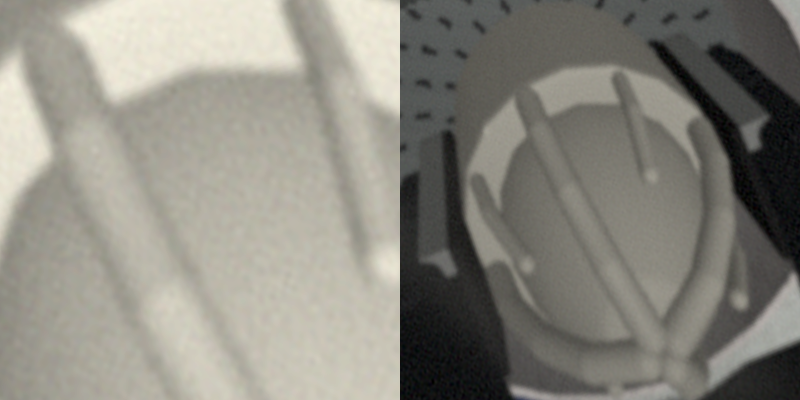

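```bash
python3 - <<'E'
from h import *
print(rel([.5023,.1737,.226],21.4))
E
```

```text
(array([-56.8,  -0.2,  20.2]), array([-0.0002,  0.0023,  0.018 ]))
```

Request:
{"method": "step_arm", "body": {
  "moves": [
    [-28,0,10,0,0.002,0.018,40],
    [-56.8,0,20,0,0.002,0.018,40],
    [-56.8,0,20,0,0.002,0.018,40],
    [-56.8,0,20,0,0.002,0.018,40],
    [-56.8,0,20,0,0.002,0.018,40]
  ]
}}

```text
clock: 6.5
tcp_pos: [0.5026, 0.176, 0.2272]
orientation: [1.768, 2.597, 0.004]
contact_force: [0.3, -0.2, -1.0]
grip_width: 0.0465
gripper_force: 51.9
```

```bash
python3 - <<'E'
from h import *
o,t,R=tool();print(t,yaw(R),o['contact_force'],rel([.5023,.1737,.196],21.4))
E
```

```text
[0.50264358 0.17597797 0.22717247] 21.51765493611768 [ 0.30268554 -0.21190422 -0.95806175] (array([-2. , -1.2, 31.2]), array([ 0.002 , -0.0012,  0.0021]))
```

Request:
{"method": "step_arm", "body": {
  "moves": [
    [-2,-1,10,0.002,-0.001,0.002,40],
    [-2,-1,25,0.002,-0.001,0.002,40],
    [-2,-1,31,0.002,-0.001,0.002,40],
    [-2,-1,31,0.002,-0.001,0.002,40],
    [-2,-1,31,0.002,-0.001,0.002,40],
    [-2,-1,31,0.002,-0.001,0.002,40]
  ]
}}

```text
clock: 7.1
tcp_pos: [0.5029, 0.1739, 0.1965]
orientation: [1.769, 2.595, 0.001]
contact_force: [-0.8, 1.0, -1.1]
grip_width: 0.0461
gripper_force: 51.9
```

```bash
python3 - <<'E'
from h import *
o,t,R=tool();print(t,yaw(R),o['contact_force'],rel([.5023,.1737,.176],21.4))
E
```

```text
[0.50290336 0.17393795 0.19654014] 21.438680106854026 [-0.82388718  1.0307481  -1.05515358] (array([ 0. , -0.7, 20.5]), array([0.0008, 0.0002, 0.0007]))
```

Descend slowly, watching force.

Request:
{"method": "step_arm", "body": {
  "moves": [
    [0,-0.5,7,0,0,0,40],
    [0,-0.5,14,0,0,0,40],
    [0,-0.5,19,0,0,0,40],
    [0,-0.5,22,0,0,0,40],
    [0,-0.5,25,0,0,0,40],
    [0,-0.5,27,0,0,0,40],
    [0,-0.5,27,0,0,0,40]
  ]
}}

```text
clock: 7.8
tcp_pos: [0.502, 0.1734, 0.1688]
orientation: [1.77, 2.596, -0.001]
contact_force: [-0.5, 0.1, -1.0]
grip_width: 0.0463
gripper_force: 51.9
```

Request:
{"method": "step_arm", "body": {
  "moves": [
    [0,0,3,0,0,0,40],
    [0,0,6,0,0,0,40],
    [0,0,9,0,0,0,40],
    [0,0,11,0,0,0,40],
    [0,0,11,0,0,0,40]
  ]
}}

```text
clock: 8.3
tcp_pos: [0.5018, 0.1734, 0.1576]
orientation: [-1.77, -2.596, 0.001]
contact_force: [-0.3, -0.5, -1.3]
grip_width: 0.0462
gripper_force: 51.9
```

Request:
{"method": "step_arm", "body": {
  "moves": [
    [0,0,2,0,0,0,40],
    [0,0,3,0,0,0,40],
    [0,0,3,0,0,0,40],
    [0,0,3,0,0,0,40]
  ],
  "grip_force": 80
}}

```text
clock: 8.7
tcp_pos: [0.5023, 0.1736, 0.1555]
orientation: [1.77, 2.595, 0.0]
contact_force: [-2.4, -0.4, 4.8]
grip_width: 0.0455
gripper_force: 82.4
```

Request:
{"method": "step_arm", "body": {
  "moves": [
    [0,0,2,0,0,0,40],
    [0,0,4,0,0,0,40],
    [0,0,6,0,0,0,40],
    [0,0,6,0,0,0,40],
    [0,0,6,0,0,0,40]
  ]
}}

```text
clock: 9.2
tcp_pos: [0.5023, 0.1736, 0.1504]
orientation: [-1.77, -2.595, -0.001]
contact_force: [-4.4, -0.9, 13.5]
grip_width: 0.0457
gripper_force: 83.5
```

Request:
{"method": "step_arm", "body": {
  "moves": [
    [0,0,1,0,0,0,40],
    [0,0,2,0,0,0,40],
    [0,0,2,0,0,0,40],
    [0,0,2,0,0,0,40]
  ]
}}

```text
clock: 9.6
tcp_pos: [0.5025, 0.1736, 0.1501]
orientation: [-1.77, -2.595, -0.002]
contact_force: [-10.4, -3.2, 30.4]
grip_width: 0.0457
gripper_force: 85.5
```

```bash
python3 - <<'E'
from h import *
o,t,R=tool();print(t,yaw(R),o['contact_force'],o['moment'],o['gripper_force'])
f=grab('side','s5');P=f['P'];p=pix(f,t)[0].astype(int)
a=f['image'][p[1]-60:p[1]+40,p[0]-60:p[0]+60];cv2.imwrite('pics/c6.png',cv2.resize(a,(600,500),interpolation=cv2.INTER_CUBIC)[:,:,::-1])
E
```

```text
[0.50245075 0.17360202 0.15013045] 21.399250428901368 [-10.43124305  -3.20876898  30.41850689] [-0.84408872  2.40532386 -0.01004484] 85.48182626254857
```

View pics/c6.png

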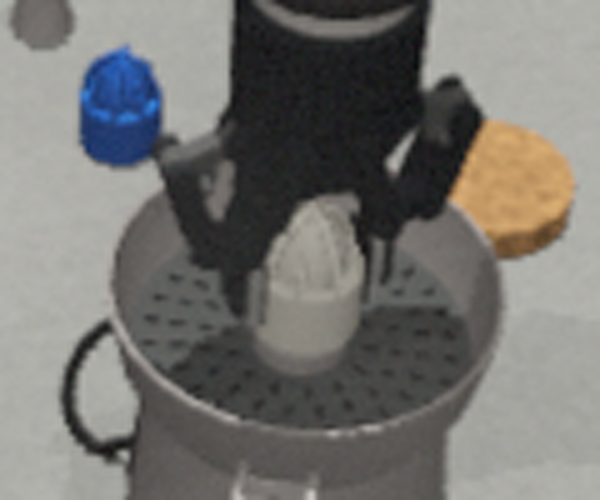

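The cone is seated on the collar and bottomed out: force rises steeply with no further travel, and it sits upright in the bowl.

```bash
python3 -c "
from bench import r
print(r.hand_in())"
```

```text
the job is handed in; nothing more can be done
None
```

The small white cone is meshed on the spindle and seated on its collar. I handed the job in while still gripping it (about 85 N) and pushing it down (about 30 N) against the spring's stop; no verdict came back.

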